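Fit the sight glass to the casting chamber

TASK

Fit the sight glass of the vacuum casting chamber: set the loose round glass gently, without dropping it, flat on the soft packing inside the threaded neck on the chamber's lid, then put the big hexagonal ring nut over the neck and screw it down clockwise until it is snug on the glass, so that it presses the glass lightly into the packing and stays so when you let go. Stop soon after the turning gets heavier: overtightening cracks the glass. Leave the other things on the bench where they are.

Things in the scene. Friction and masses are not known exactly. Their poses are not given: they have to be found in the camera images.
- chamber: vacuum casting chamber, fixed: round steel pot with an aluminium lid 194 mm across, lid top 135 mm above the bench; two 16 mm high thumb nuts and an 18 mm high vent valve stand on the lid 80 mm from its centre. Origin at the centre of its underside, z up. An open threaded neck stands in the middle of the lid.
- cell_rim (a point): centre of the neck's rim (top edge), 40 mm above the lid, z up. Bore 38.4 mm, outside 42.4 mm, mouth bevelled inside over the top 3 mm. Inside lies a soft packing ring, its top 5.5 to 9.5 mm below the rim, as packings differ in thickness; it yields about 1 mm per 40 N.
- thread_start (a point): beginning of one rib of the thread outside the neck: underside of the rib, 8 mm below the rim, 23 mm from the axis, on the chamber's x axis. Two more ribs begin 120 degrees either side. Right-hand thread, lead 18 mm per turn: the ribs (2.5 mm thick, 50 mm across them, 168 degrees long) run down clockwise seen from above.
- glass: clear, slightly greenish round sight glass disc, 36 mm across, 12 mm thick, edges bevelled 1 mm, about 30 g, lying flat on a 100 mm square cork pad 8 mm thick. Origin at the centre of its underside, z up. In place on the packing it stands 2.5 to 6.5 mm proud of the rim.
- ring: steel hexagonal ring nut, 62 mm across flats, 23 mm high, about 220 g, lying skirt down on the bench. Origin at the centre of its underside, z up; flats face its x axis and every 60 degrees. The skirt is 52.4 mm wide inside and 19 mm deep; the 4 mm top flange with a 26 mm hole presses on the glass.
- ring_lug (a point): inner face of one of the nut's three inward lugs (2.5 mm thick, 10 mm long), 23 mm from its axis, 3 mm above its underside, on its x axis; the others 120 degrees either side; dark pips on top mark them. The lugs run under the ribs. With their middles 15 to 40 degrees anticlockwise of the rib beginnings the nut's underside rests about 13 mm below the rim; elsewhere up to 6 mm higher.
- flange (a point): centre of the underside of the nut's top flange, 19 mm above the nut's underside. With the lugs' middles some 0 to 85 degrees past the rib beginnings it meets the glass; over the next 20 degrees the thread's 1 mm of play is taken up, then turning gets heavier (0.2 to 0.3 N m more) and the load on the glass grows by about 1.5 N per degree. Some 20 to 40 N is snug, the glass cracks at 60 N.
- blank: steel blanking plug, a disc 50 mm across and 7 mm thick with an 18 mm wide stub on top, 18 mm high in all; not part of this job; origin at the centre of its underside
- locknut: small dark hexagonal lock nut, 46 mm across flats, 12 mm high; too small for the neck and not part of this job; origin at the centre of its underside
- crucible: black graphite crucible, 60 mm across, 75 mm high; not part of this job; origin at the centre of its underside
- screwdriver: screwdriver lying on the bench; not part of this job
- ejector_pin: headed steel ejector pin lying on the bench, 8 mm thick and 115 mm long; not part of this job
- drill_block: 30 mm steel block with a hole; not part of this job; origin at the centre of its underside
Things that resemble listed ones, but are neither listed nor needed, are in the scene too. What is shaped like the ring but orange or purple is not meant. Of the things shaped like the glass, the clear one is meant.

How it is judged:
By the outcome, as a careful person would: the job done as asked, in the order asked, and still so for the second after the job is handed in, with the robot touching nothing.
It also fails if it takes over 72 s, if anything falls off the work surface, if the arm or the gripper's body presses on something with over 40 N, if the wrist force passes 120 N, or if a joint passes its speed limit or range.

ROBOT

A 7-joint arm with a two-finger parallel gripper is mounted at the origin on the work surface. World frame = base frame: x ahead of the robot, y to its left, z up, the work surface at z = 0. Lengths are in m, angles in rad, forces in N, time in s.
With the tool pointing down it reaches from about 0.4 to 0.85 m from the base axis. Payload 4.5 kg.
Tool frame: the origin (TCP) lies at the very end of the fingers, on their centre line; the grasp point (between the pads) lies 19 mm behind it (r.grip_point_offset is the distance from the TCP to the grasp point, in m); z points along the fingers, y is the line along which they close (so a half turn about z gives the same grasp; the last joint's range is limited). The gripper opens to 88 mm and grips with 3 to 60 N. Pads are 18 mm wide; open, the fingers measure 123 mm over their backs; the gripper's body (75 mm by 187 mm) begins 45 mm behind the grasp point.
Start: joints at [1.143, 0.689, -0.195, 1.565, 0.157, 0.902, -0.215], TCP at [0.279, -0.56, 0.239] pointing down, gripper open.
Joint ranges: [-3.01, 3.01], [-0.46, 2.08], [-1.47, 1.51], [0.13, 2.56], [-1, 4.14], [0.04, 2.09], [-2.66, 2.66]. Speed limits (rad/s): [2.57, 2.57, 3.14, 3.14, 3.14, 3.14, 3.14].

INTERFACE

Orientations are given as a unit quaternion [x, y, z, w].
In Python, from plant import r gives the robot as it stands.
- The arm moves only by the tool carry_out, never from a script. Its argument "rows" is a list of rows, each a list of 3 entries, a list of its own where there are three numbers: the shift along the tool's x, y, z in cm, then the turn, a rotation vector about the tool's x, y, z in degrees, then the closure, from 0 (fully open) to 1 (shut). A call has 1 to 12 rows; each row is the pose to reach, as a shift and turn from the pose commanded when the call began, along the tool's axes at that moment; what a row does not reach only later rows make up. A row lasts 1/10 s, in which the tool goes at most 50 mm and 8.59 degrees, less where a joint would pass 70% of its speed; a pose out of reach is approached as far as the arm can. A call with a gripper value outside its range is refused whole. The fingers move at their own pace and stop on an object; "newtons" is the grip in N (left out, the last holds). Time passes only in rows, so rows that repeat a pose let the fingers close. It gives the time, the measured TCP pose, the force, the opening and the grip force at its end, in the units of the state.
- r.get_state(): the state, without advancing time (a new reading comes with each control period).
- r.snapshot(name): name is "side" or "top"; returns a dict with "image" (420x560x3 uint8, red, green, blue), "fx", "fy", "cx", "cy" (pixels), "pose" (4x4, takes a point from camera to world coordinates). Camera axes: x right, y up, looking along -z (the intrinsics and any distortion apply to the point x, -y, -z); pixel columns grow to the right and rows downward; lengths in m; the calibration is good to about 2 mm. A picture is of the moment at which its call begins. There is no depth.
- r.finish_job(): hands the job in; it is judged then, once.
The state is a dict: "clock": time; "q": joint angles; "qd": joint speeds; "joint_torque": joint torques, N m; "tool_pos": TCP position; "eef_rot": TCP orientation; "contact_force": force on the tool from outside, world axes, zero at the start; "moment": the same for the moment, N m; "opening": opening from 0.0 (shut) to 1.0 (fully open); "finger_force": force on a finger pad.
Only numpy, scipy, OpenCV 4.12 (cv2) and the standard library are available. Lean on these libraries where they do the work, as an engineer would, in place of code of your own. Each camera call takes 0.05 s, during which the arm holds its last target. There are 200 camera calls.

## Working session

There is one attempt and no reset: what is moved stays moved. The work goes in short steps, Python scripts to look and compute and a tool call to move; the robot and the scene stay as the last step left them, time stands still between calls to the robot, and variables do not carry over. Pictures are saved under pics/ and viewed, at most 10 in all, crops included, and the job is handed in when it is done.

Besides the shell and the picture viewer there is one more tool, called after ">>>" as name(argument=value, ...), one argument or row to a line, values as JSON. carry_out: Moves the arm, as the interface text tells. Its arguments: {"type":"object","properties":{"rows":{"type":"array"},"newtons":{"type":"number"}},"required":["rows"]}

```bash
mkdir -p pics; ls
python3 - <<'E'
from plant import r
import cv2,numpy as np
for n in("side","top"):
    s=r.snapshot(n); cv2.imwrite(f"pics/{n}0.png",s["image"][:,:,::-1])
    print(n,{k:v for k,v in s.items() if k not in("image","pose")},np.round(s["pose"],4).tolist())
print(r.get_state(), r.grip_point_offset)
E
```

```text
pics
side {'fx': 545.1271978491634, 'fy': 545.1271978491634, 'cx': 283.8616677051481, 'cy': 216.4754082296546} [[-0.7481, 0.5009, -0.4352, -0.0106], [-0.6635, -0.5762, 0.4772, 0.6106], [-0.0117, 0.6458, 0.7634, 1.0957], [0.0, 0.0, 0.0, 1.0]]
top {'fx': 437.0316679730837, 'fy': 437.0316679730837, 'cx': 279.6118915353198, 'cy': 208.05834493770513} [[-0.0281, 0.9941, -0.105, 0.4204], [-0.9996, -0.028, 0.0021, -0.0027], [-0.0008, 0.1051, 0.9945, 1.1163], [0.0, 0.0, 0.0, 1.0]]
{'clock': 0.1, 'q': array([ 1.14282082,  0.68987635, -0.19454857,  1.56620204,  0.15732551,
        0.90249752, -0.21512481]), 'qd': array([-0.00027692, -0.00214169, -0.00083259, -0.00138776,  0.00070575,
        0.00015041, -0.00148468]), 'joint_torque': array([-2.36914078e-03, -5.28493023e+01, -1.27093256e+00, -1.53832984e+01,
       -5.25370846e-02,  2.05944387e-03,  2.23544600e-05]), 'tool_pos': array([ 0.2781888 , -0.55906623,  0.23801591]), 'eef_rot': array([ 9.73453631e-01,  2.28882934e-01, -2.38873238e-04, -7.57300536e-04]), 'contact_force': array([ 0.7178773 ,  1.29364024, -0.58778831]), 'moment': array([ 0.02718321, -0.04235121,  0.01199392]), 'finger_force': 0.0, 'opening': 1.0011001538787934} 0.0187
```

View pics/top0.png

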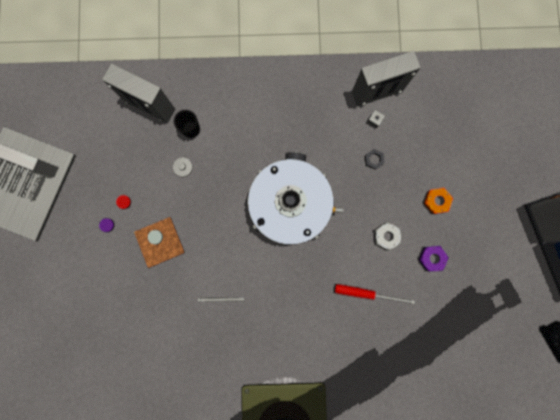

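View pics/side0.png

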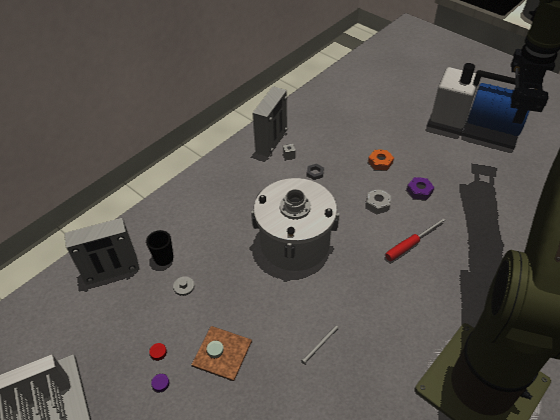

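The top view shows the neck at about (291,199), the steel ring at (388,236) and the glass at (155,237). In the side view they are at (295,198), (378,200) and (215,349). Next I'll view enlarged crops.

```bash
cat > h.py <<'E'
import numpy as np,cv2
def ray(s,uv):
    d=np.array([(uv[0]-s["cx"])/s["fx"],-(uv[1]-s["cy"])/s["fy"],-1.]); P=np.array(s["pose"]); return P[:3,3],P[:3,:3]@d
def onz(s,uv,z):
    o,d=ray(s,uv); return o+d*(z-o[2])/d[2]
def tri(a,ua,b,ub):
    (o,d),(p,e)=ray(a,ua),ray(b,ub); t=np.linalg.lstsq(np.c_[d,-e],p-o,rcond=None)[0]
    x,y=o+d*t[0],p+e*t[1]; return (x+y)/2,np.linalg.norm(x-y)*1e3
def proj(s,X):
    P=np.array(s["pose"]); c=P[:3,:3].T@(np.asarray(X)-P[:3,3]); return np.array([s["cx"]-s["fx"]*c[0]/c[2],s["cy"]+s["fy"]*c[1]/c[2]])
def crop(s,c,w,h,k):
    u,v=int(c[0]-w/2),int(c[1]-h/2); return cv2.resize(s["image"][v:v+h,u:u+w,::-1],None,fx=k,fy=k,interpolation=cv2.INTER_CUBIC)
E
python3 - <<'E'
from plant import r
from h import *
a,b=r.snapshot("top"),r.snapshot("side")
import pickle; pickle.dump((a,b),open("s0.pkl","wb"))
rows=[np.hstack([crop(s,c,32,36,8) for c in cs]) for s,cs in((a,[(291,199),(388,236),(155,237)]),(b,[(295,202),(378,200),(215,349)]))]
cv2.imwrite("pics/c1.png",np.vstack(rows))
for n,ua,ub in(("rim",(291,199),(295,196)),("ring",(388,236),(378,200)),("glass",(155,237),(215,349))):
    print(n,tri(a,ua,b,ub),onz(a,ua,{"rim":.175,"ring":.023,"glass":.02}[n]))
E
```

```text
rim (array([ 0.539007  , -0.03043415,  0.17033981]), np.float64(1.1115398246648722)) [ 0.53887915 -0.02998181  0.175     ]
ring (array([ 0.45824781, -0.27780638,  0.00761998]), np.float64(0.8629692282596256)) [ 0.45806788 -0.27373684  0.023     ]
glass (array([0.47204914, 0.31158789, 0.00985237]), np.float64(1.3014370414462788)) [0.47209698 0.30910706 0.02      ]
```

View pics/c1.png

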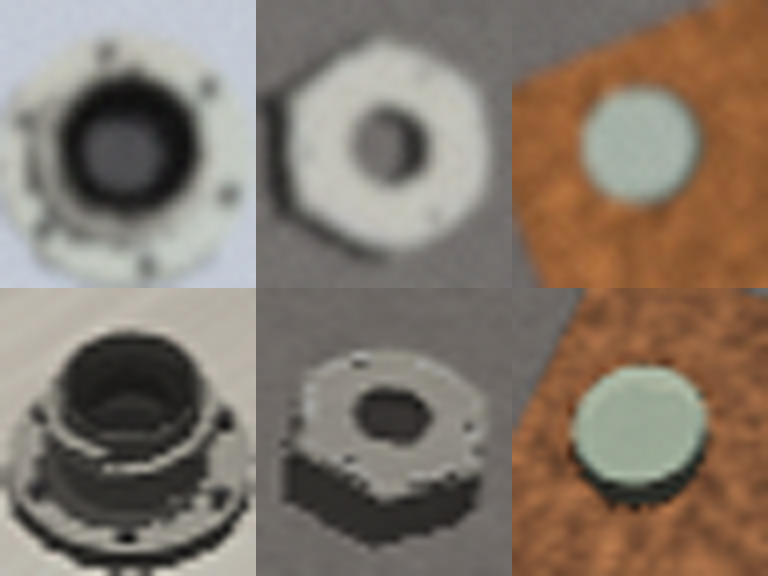

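The crops show the open neck, the steel nut with its three pips in the side view at about (375,191), (388.5,199.5) and (373.5,203), and the glass centred at top (155,237) and side (215,348). I'll compare both views at the known heights.

Run:
```python
from h import *
import pickle
from scipy.spatial.transform import Rotation as R
a,b=pickle.load(open("s0.pkl","rb"))
# glass mask & ring mask centroids
for n,s,c in(("top",a,(155,237)),("side",b,(215,348))):
    im=s["image"].astype(int); g=((im[...,1]>=im[...,0])&(im.sum(2)>330)).astype(np.uint8); m=np.zeros_like(g); u,v=c; m[v-14:v+15,u-14:u+15]=g[v-14:v+15,u-14:u+15]
    M=cv2.moments(m,True); uv=(M["m10"]/M["m00"],M["m01"]/M["m00"]); print("glass",n,uv,M["m00"],onz(s,uv,.02))
im=a["image"].astype(int).min(2); m=np.zeros(im.shape,np.uint8); m[220:254,372:406]=im[220:254,372:406]>150
c=max(cv2.findContours(m,0,1)[0],key=cv2.contourArea); M=cv2.moments(c); uv=(M["m10"]/M["m00"],M["m01"]/M["m00"]); print("ring top",uv,onz(a,uv,.023),cv2.minAreaRect(c))
pip=np.array([onz(b,p,.023) for p in((375,191.4),(388.5,199.4),(373.5,203.3))]); c=pip.mean(0)
print("pips",c); d=pip-c; print(np.degrees(np.arctan2(d[:,1],d[:,0])),np.linalg.norm(d[:,:2],axis=1))
for uv,s in(((291,199.1),a),((295.4,196.9),b)): print("rim",onz(s,uv,.175))
# ticks on the neck: 8.. mm below rim r=25
rim=np.array([.539,-.030,.173]); k=12; o=(273,180); im=cv2.resize(b["image"][180:230,273:319,::-1],None,fx=k,fy=k,interpolation=cv2.INTER_CUBIC)
for t in range(0,360,20):
    for z in(-5.5,-8):
        p=(proj(b,rim+[.025*np.cos(np.radians(t)),.025*np.sin(np.radians(t)),z/1e3])-o+.5)*k; cv2.circle(im,tuple(p.astype(int)),2,(0,0,255),-1)
    cv2.putText(im,str(t),tuple(p.astype(int)),0,.4,(0,200,0),1)
cv2.imwrite("pics/t1.png",im)
q=[ 9.73453631e-01,  2.28882934e-01, -2.38873238e-04, -7.57300536e-04]; print(R.from_quat(q).as_matrix().round(3))
```

```text
glass top (154.86231884057972, 236.80434782608697) 138.0 [0.47259646 0.3094529  0.02      ]
glass side (214.327868852459, 347.62295081967216) 183.0 [0.47038871 0.31277283 0.02      ]
ring top (388.397465437788, 235.89362519201228) [ 0.45830508 -0.27474359  0.023     ] ((388.5, 236.0), (24.0, 23.0), 90.0)
pips [ 0.45345096 -0.27310677  0.023     ]
[ -29.94944481 -150.57530914   90.01857901] [0.02516812 0.0250278  0.02486046]
rim [ 0.53866051 -0.02997506  0.175     ]
rim [ 0.53325649 -0.02598618  0.175     ]
[[ 0.895  0.446 -0.001]
 [ 0.446 -0.895  0.001]
 [-0.    -0.002 -1.   ]]
```

View pics/t1.png

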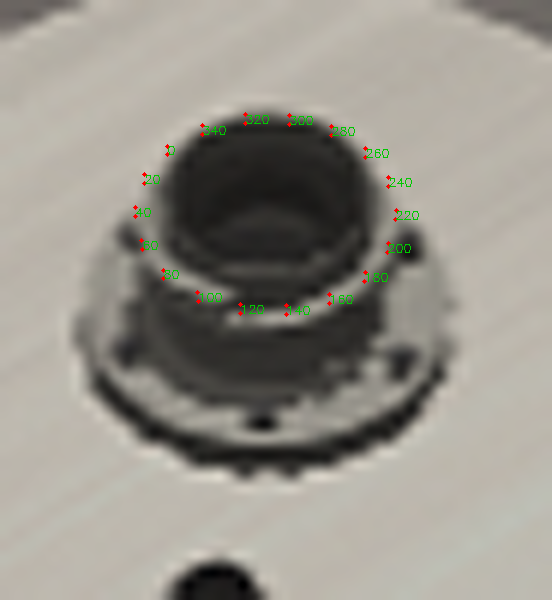

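The three pips lie at -30°, 90° and -150° at a 25 mm radius, which matches the nut. On the neck, a rib seems to begin at about 125° (pixel (245,305)). I'll set out for the glass.

```bash
cat >> h.py <<'E'
from scipy.spatial.transform import Rotation as R
def go(r,pos,yang):
    """shift (cm) and turn (deg) in tool axes from the measured pose, tool down, tool y at yang deg"""
    s=r.get_state(); Rc=R.from_quat(s["eef_rot"]); t=np.radians(yang); y=np.array([np.cos(t),np.sin(t),0]); z=np.array([0,0,-1.])
    Rt=R.from_matrix(np.c_[np.cross(y,z),y,z]); print("shift",(Rc.inv().apply(np.array(pos)-s["tool_pos"])*100).round(2),"turn",np.degrees((Rc.inv()*Rt).as_rotvec()).round(2))
E
python3 - <<'E'
from plant import r
from h import *
go(r,(.5,-.1,.27),-30); go(r,(.4715,.311,.2),30)
E
```

```text
shift [ 40.31 -31.23  -3.15] turn [-6.000e-02 -1.000e-02 -3.354e+01]
shift [ 56.08 -69.29   3.89] turn [-5.000e-02 -5.000e-02 -9.354e+01]
```

>>> carry_out(
  rows=[
    [[40.3,-31.2,-3.1],[0,0,-33.5],0.2],
    [[40.3,-31.2,-3.1],[0,0,-33.5],0.2],
    [[40.3,-31.2,-3.1],[0,0,-33.5],0.2],
    [[40.3,-31.2,-3.1],[0,0,-33.5],0.2],
    [[40.3,-31.2,-3.1],[0,0,-33.5],0.2],
    [[40.3,-31.2,-3.1],[0,0,-50],0.2],
    [[40.3,-31.2,-3.1],[0,0,-60],0.2],
    [[40.3,-31.2,-3.1],[0,0,-68],0.2],
    [[40.3,-31.2,-3.1],[0,0,-76],0.2],
    [[40.3,-31.2,-3.1],[0,0,-84],0.2],
    [[56,-69.3,3.9],[0,0,-93.5],0.2],
    [[56,-69.3,3.9],[0,0,-93.5],0.2],
  ],
)

```text
clock: 1.4
tool_pos: [0.4904, -0.0097, 0.2528]
eef_rot: [0.498, 0.867, 0.001, 0.001]
contact_force: [0.1, -1.0, -0.1]
opening: 0.8
finger_force: 0.0
```

Run:
```python
from plant import r
from h import *
s=r.get_state(); print(s["q"].round(2)); go(r,(.4715,.311,.09),30)
```

```text
[ 0.34  0.55 -0.64  1.93  0.45  0.8  -0.03]
shift [28.66 14.51 16.29] turn [0.08 0.02 0.27]
```

>>> carry_out(
  rows=[
    [[28.6,14.5,3],[0,0,0],0.2],
    [[28.6,14.5,5],[0,0,0],0.2],
    [[28.6,14.5,5],[0,0,0],0.2],
    [[28.6,14.5,8],[0,0,0],0.2],
    [[28.6,14.5,10],[0,0,0],0.25],
    [[28.6,14.5,13],[0,0,0],0.3],
    [[28.6,14.5,16.3],[0,0,0.3],0.35],
    [[28.6,14.5,16.3],[0,0,0.3],0.4],
    [[28.6,14.5,16.3],[0,0,0.3],0.4],
    [[28.6,14.5,16.3],[0,0,0.3],0.4],
  ],
)

```text
clock: 2.4
tool_pos: [0.4727, 0.3078, 0.0899]
eef_rot: [0.502, 0.865, -0.001, 0.0]
contact_force: [-0.3, -0.2, 0.8]
opening: 0.6
finger_force: 0.0
```

Run:
```python
from plant import r
from h import *
a,b=r.snapshot("top"),r.snapshot("side"); p=r.get_state()["tool_pos"]; print(p,r.get_state()["q"].round(2))
ims=[]
for s in(a,b):
    c=proj(s,p); k=6; o=(c-30).astype(int); im=cv2.resize(s["image"][o[1]:o[1]+64,o[0]:o[0]+64,::-1],None,fx=k,fy=k,interpolation=cv2.INTER_CUBIC)
    cv2.circle(im,tuple(((c-o+.5)*k).astype(int)),3,(0,0,255),-1); ims.append(im); print(c,o)
cv2.imwrite("pics/g1.png",np.hstack(ims)); go(r,(.4715,.311,.02),30)
```

```text
[0.4739606  0.30727781 0.0912976 ] [-0.41  0.85 -0.42  1.86  0.62  0.56 -0.73]
[147.13080977 234.98955575] [117 204]
[211.28127107 328.72662847] [181 298]
shift [ 0.45 -0.04  7.13] turn [ 0.1   0.06 -0.46]
```

View pics/g1.png

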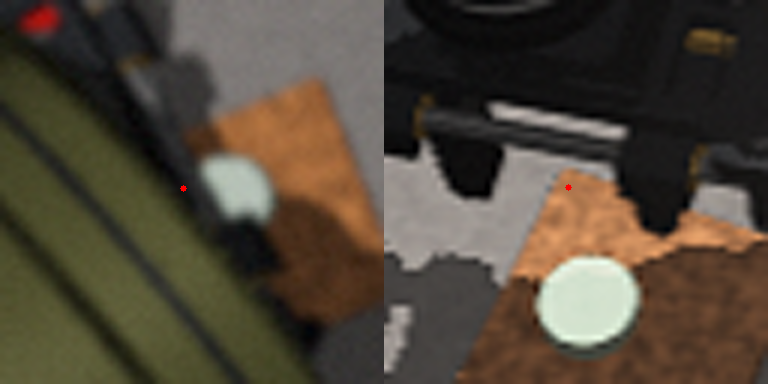

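The side view shows both fingertips straddling the glass, at crop (475,195) and (660,232), with the glass at side pixel (215,347.5), so the aim is good. I'll average the noisy readings before the descent.

```bash
cat >> h.py <<'E'
def avg(r,n=10):
    L=[]
    for i in range(n): r.snapshot("top"); s=r.get_state(); L.append(np.r_[s["tool_pos"],s["contact_force"],s["moment"]])
    L=np.array(L); print("pos",L[:,:3].mean(0).round(4),"sd",L[:,:3].std(0).round(4),"F",L[:,3:6].mean(0).round(2),"M",L[:,6:].mean(0).round(3)); return L.mean(0)[:3]
def goa(r,pos,yang,n=8):
    p=avg(r,n); s=r.get_state(); Rc=R.from_quat(s["eef_rot"]); t=np.radians(yang); y=np.array([np.cos(t),np.sin(t),0]); z=np.array([0,0,-1.])
    Rt=R.from_matrix(np.c_[np.cross(y,z),y,z]); print("q",s["q"].round(2),"clk",s["clock"],"open",round(s["opening"],3),"shift",(Rc.inv().apply(np.array(pos)-p)*100).round(2),"turn",np.degrees((Rc.inv()*Rt).as_rotvec()).round(2))
E
python3 - <<'E'
from plant import r
from h import *
goa(r,(.4715,.311,.0165),30)
E
```

```text
pos [0.4736 0.3078 0.091 ] sd [0.0004 0.0003 0.0004] F [ 0.24  0.05 -0.19] M [-0.018 -0.121 -0.01 ]
q [-0.41  0.86 -0.42  1.86  0.62  0.56 -0.73] clk 2.9 open 0.601 shift [ 0.38 -0.03  7.45] turn [ 0.03  0.01 -0.37]
```

>>> carry_out(
  rows=[
    [[0.4,0,4],[0,0,0],0.4],
    [[0.4,0,6],[0,0,0],0.4],
    [[0.4,0,7],[0,0,0],0.4],
    [[0.4,0,7.6],[0,0,0],0.4],
    [[0.4,0,8],[0,0,0],0.4],
    [[0.4,0,8.2],[0,0,0],0.4],
    [[0.4,0,8.2],[0,0,0],0.4],
    [[0.4,0,8.2],[0,0,0],0.4],
  ],
)

```text
clock: 3.7
tool_pos: [0.4713, 0.3123, 0.0086]
eef_rot: [0.503, 0.864, 0.001, 0.0]
contact_force: [-0.5, -0.1, 2.6]
opening: 0.599
finger_force: 1.3
```

Run:
```python
from plant import r
from h import *
goa(r,(.4715,.311,.0165),30,5)
```

```text
pos [0.4712 0.3123 0.0085] sd [0. 0. 0.] F [0.19 0.57 5.11] M [-0.114  0.019  0.014]
q [-0.49  0.98 -0.31  1.87  0.72  0.4  -0.82] clk 3.95 open 0.601 shift [-0.13 -0.04 -0.8 ] turn [ 0.08 -0.   -0.34]
```

>>> carry_out(
  rows=[
    [[0,0,-0.4],[0,0,0],0.4],
    [[0,0,-0.88],[0,0,0],0.45],
    [[0,0,-0.88],[0,0,0],0.5],
    [[0,0,-0.88],[0,0,0],0.56],
    [[0,0,-0.88],[0,0,0],0.62],
    [[0,0,-0.88],[0,0,0],0.7],
    [[0,0,-0.88],[0,0,0],0.75],
    [[0,0,-0.88],[0,0,0],0.8],
    [[0,0,-0.88],[0,0,0],0.8],
  ],
  newtons=15,
)

```text
clock: 4.85
tool_pos: [0.4708, 0.3119, 0.0166]
eef_rot: [0.503, 0.865, -0.0, 0.0]
contact_force: [0.4, -0.9, 1.9]
opening: 0.393
finger_force: 15.0
```

Run:
```python
from plant import r
from h import *
goa(r,(.4715,.311,.2),30,5)
goa(r,(.536,-.028,.22),30,1)
```

```text
pos [0.4708 0.3119 0.0166] sd [0. 0. 0.] F [0.5  0.26 1.17] M [-0.021 -0.189  0.003]
q [-0.48  0.97 -0.32  1.87  0.71  0.41 -0.81] clk 5.1 open 0.389 shift [ -0.12   0.02 -18.34] turn [ 0.    0.   -0.34]
pos [0.4708 0.312  0.0166] sd [0. 0. 0.] F [-0.05 -0.38  0.39] M [-0.02  -0.193  0.028]
q [-0.48  0.97 -0.32  1.87  0.71  0.41 -0.81] clk 5.15 open 0.384 shift [-32.77 -11.15 -20.34] turn [ 0.    0.01 -0.35]
```

Run:
```python
from plant import r
from h import *
b=r.snapshot("side"); s=r.get_state(); p=s["tool_pos"]; print(s["opening"],s["finger_force"],p)
c=proj(b,p); k=11; o=(c-[35,32]).astype(int); im=cv2.resize(b["image"][o[1]:o[1]+54,o[0]:o[0]+70,::-1],None,fx=k,fy=k,interpolation=cv2.INTER_CUBIC)
cv2.imwrite("pics/g2.png",im); print(c,o)
```

```text
0.39105483183141065 15.000136345624924 [0.47076577 0.31191454 0.0165633 ]
[214.66885621 347.97840275] [179 315]
```

View pics/g2.png

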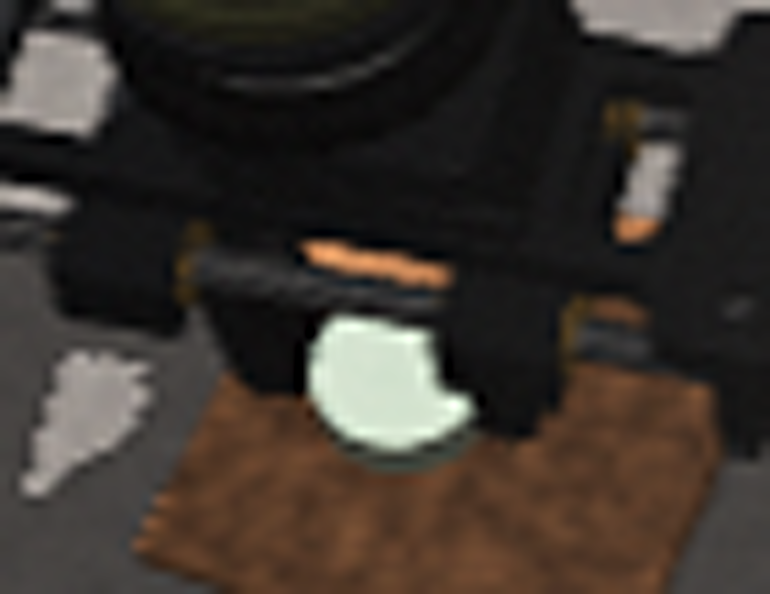

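The glass sits between the fingertips, centred near side pixel (214,349.5), which agrees with the TCP projection (214.7,348). I'll lift it a little as a test.

>>> carry_out(
  rows=[
    [[0,0,-0.3],[0,0,0],0.8],
    [[0,0,-0.6],[0,0,0],0.8],
    [[0,0,-1],[0,0,0],0.8],
    [[0,0,-1],[0,0,0],0.8],
  ],
  newtons=20,
)

```text
clock: 5.6
tool_pos: [0.471, 0.3122, 0.0272]
eef_rot: [0.503, 0.865, 0.0, 0.0]
contact_force: [0.1, -0.1, -1.4]
opening: 0.388
finger_force: 20.0
```

Run:
```python
from plant import r
from h import *
goa(r,(.4715,.311,.2),30,3); goa(r,(.536,-.028,.22),30,1)
```

```text
pos [0.4708 0.312  0.0268] sd [0.0001 0.0001 0.0001] F [-0.13  0.49 -1.  ] M [-0.011 -0.09   0.   ]
q [-0.47  0.95 -0.34  1.87  0.7   0.43 -0.8 ] clk 5.75 open 0.388 shift [-1.300e-01  1.000e-02 -1.732e+01] turn [ 0.    0.   -0.34]
pos [0.4707 0.3119 0.0266] sd [0. 0. 0.] F [-1.07 -0.58 -0.93] M [-0.005 -0.131 -0.019]
q [-0.47  0.95 -0.34  1.87  0.7   0.43 -0.8 ] clk 5.8 open 0.39 shift [-32.77 -11.15 -19.34] turn [-0.    0.01 -0.34]
```

>>> carry_out(
  rows=[
    [[0,0,-4],[0,0,0],0.8],
    [[0,0,-8],[0,0,0],0.8],
    [[0,0,-12.5],[0,0,0],0.8],
    [[0,0,-17],[0,0,0],0.8],
    [[-4,-1,-19.4],[0,0,0],0.8],
    [[-8,-3,-19.4],[0,0,0],0.8],
    [[-12,-4,-19.4],[0,0,0],0.8],
    [[-16,-6,-19.4],[0,0,0],0.8],
    [[-20,-7,-19.4],[0,0,0],0.8],
    [[-24,-8,-19.4],[0,0,0],0.8],
    [[-28,-10,-19.4],[0,0,0],0.8],
    [[-31,-10.6,-19.4],[0,0,0],0.8],
  ],
)

```text
clock: 7.0
tool_pos: [0.5309, -0.0141, 0.2201]
eef_rot: [0.504, 0.864, -0.002, -0.0]
contact_force: [-0.7, 0.6, -1.0]
opening: 0.389
finger_force: 20.0
```

>>> carry_out(
  rows=[
    [[-1.2,-0.4,0],[0,0,0],0.8],
    [[-1.8,-0.55,0],[0,0,0],0.8],
    [[-1.8,-0.55,0],[0,0,0],0.8],
    [[-1.8,-0.55,0],[0,0,0],0.8],
  ],
)

```text
clock: 7.4
tool_pos: [0.5359, -0.0259, 0.2208]
eef_rot: [0.501, 0.865, 0.001, -0.0]
contact_force: [0.2, 0.2, 0.0]
opening: 0.389
finger_force: 20.0
```

Run:
```python
from plant import r
from h import *
goa(r,(.536,-.028,.19),30,5)
b,a=r.snapshot("side"),r.snapshot("top"); s=r.get_state(); p=s["tool_pos"]; ims=[]
for s,w in((b,36),(a,36)):
  c=proj(s,p); k=11; o=(c-[w/2,18]).astype(int); im=cv2.resize(s["image"][o[1]:o[1]+48,o[0]:o[0]+w,::-1],None,fx=k,fy=k,interpolation=cv2.INTER_CUBIC); ims.append(im); print(c,o)
  q=((c-o+.5)*k).astype(int); cv2.circle(im,tuple(q),3,(0,0,255),-1)
cv2.imwrite("pics/g3.png",np.hstack(ims))
```

```text
pos [ 0.536  -0.0265  0.2208] sd [0.     0.0005 0.    ] F [ 0.16 -0.05 -0.17] M [-0.013 -0.089 -0.026]
q [ 0.34  0.65 -0.62  1.84  0.51  0.81 -0.02] clk 7.65 open 0.39 shift [-0.13 -0.08  3.08] turn [ 0.01 -0.01 -0.24]
[295.02370933 182.01209868] [277 164]
[290.47689261 197.59754263] [272 179]
```

View pics/g3.png

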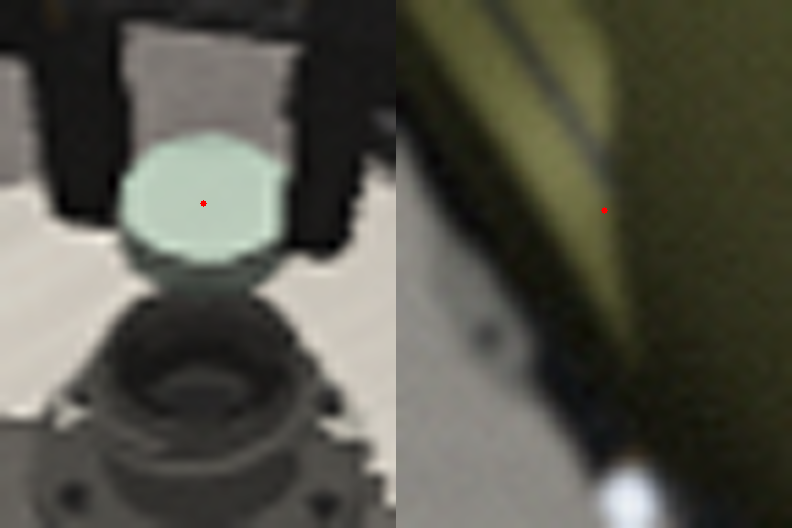

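The side view shows the glass held level, centred at crop (203,198), above the neck bore, whose middle column is about 206. I'll measure the rim outline edges more precisely.

Run:
```python
from h import *
import pickle
a,b=pickle.load(open("s0.pkl","rb"))
g=cv2.cvtColor(b["image"],cv2.COLOR_RGB2GRAY)
print("col295 rows180-212",g[180:212,294:297].mean(1).astype(int))
for v in(193,195,197): print(v,"cols 280-312",g[v,280:312])
ga=cv2.cvtColor(a["image"],cv2.COLOR_RGB2GRAY); print("top row199 c276-308",ga[199,276:308]); print("top col291 r182-216",ga[182:216,291])
for rim in([.536,-.0285,.175],[.536,-.0265,.175]):
  rim=np.array(rim)
  for s in(b,a):
    for rad in(.0192,.0212):
      E=np.array([proj(s,rim+[rad*np.cos(t),rad*np.sin(t),0]) for t in np.linspace(0,6.28,200)]); print(rim,rad,E.min(0).round(1),E.max(0).round(1))
```

```text
col295 rows180-212 [183 182 179 178 179 183 184 182 183 122  42  46  38  34  30  28  26  41
  49  39  38  38  70  45  46  49 150  62  45  47  47  46]
193 cols 280-312 [180 180 181 184 186 186 169  95  38  39  40  36  32  36  34  35  35  36
  35  36  41  43  47 119 171 182 181 181 181 179 178 179]
195 cols 280-312 [184 184 181 180 181 144  88  52  35  34  35  32  29  27  28  28  28  26
  29  35  37  32  37  61 114 169 182 178 178 181 183 181]
197 cols 280-312 [180 178 180 168 151 130 101  57  32  33  30  28  29  34  42  44  39  34
  28  26  32  36  32  55 102 143 168 183 182 181 180 179]
top row199 c276-308 [194 180 145 137 150 133  82  32  26  47  71  82  81  79  78  79  80  76
  62  42  25  19  24  71 138 180 195 197 199 199 198 202]
top col291 r182-216 [202 199 199 193 191 184 167 127  78  37  22  17  21  35  53  73  75  79
  78  79  78  76  60  34  37  57  93 121 139 147 168 182 182 180]
[ 0.536  -0.0285  0.175 ] 0.0192 [286.8 189.6] [303.6 202. ]
[ 0.536  -0.0285  0.175 ] 0.0212 [285.9 188.9] [304.5 202.6]
[ 0.536  -0.0285  0.175 ] 0.0192 [281.5 191.6] [299.2 209.1]
[ 0.536  -0.0285  0.175 ] 0.0212 [280.6 190.7] [300.1 210.1]
[ 0.536  -0.0265  0.175 ] 0.0192 [286.2 190. ] [303.  202.5]
[ 0.536  -0.0265  0.175 ] 0.0212 [285.4 189.4] [303.9 203.1]
[ 0.536  -0.0265  0.175 ] 0.0192 [280.6 191.6] [298.3 209.2]
[ 0.536  -0.0265  0.175 ] 0.0212 [279.7 190.7] [299.2 210.1]
```

>>> carry_out(
  rows=[
    [[-0.23,-0.08,1],[0,0,0],0.8],
    [[-0.23,-0.08,2],[0,0,0],0.8],
    [[-0.23,-0.08,2.8],[0,0,0],0.8],
    [[-0.23,-0.08,3.3],[0,0,0],0.8],
    [[-0.23,-0.08,3.6],[0,0,0],0.8],
    [[-0.23,-0.08,3.7],[0,0,0],0.8],
    [[-0.23,-0.08,3.8],[0,0,0],0.8],
    [[-0.23,-0.08,3.8],[0,0,0],0.8],
  ],
  newtons=10,
)

```text
clock: 8.55
tool_pos: [0.5367, -0.0305, 0.1828]
eef_rot: [0.503, 0.865, 0.0, 0.0]
contact_force: [-0.7, 1.3, -0.5]
opening: 0.398
finger_force: 10.0
```

Run:
```python
from plant import r
from h import *
goa(r,(.536,-.028,.175),30,3)
```

```text
pos [ 0.5367 -0.0306  0.1829] sd [0. 0. 0.] F [ 0.18  0.23 -0.8 ] M [-0.01  -0.095 -0.021]
q [ 0.32  0.71 -0.58  1.88  0.56  0.73 -0.06] clk 8.7 open 0.395 shift [0.26 0.06 0.79] turn [ 0.03  0.02 -0.35]
```

Run:
```python
from plant import r
from h import *
b=r.snapshot("side"); print("p then",onz(b,(295.02370933,182.01209868),.2208),"glass then",onz(b,(294.95,181.45),.2235))
im=b["image"].astype(int); p=r.get_state()["tool_pos"]; c=proj(b,p+[0,0,.003]); print(p,c)
g=((im[...,1]>im[...,0]+3)&(im.sum(2)>400)); v,u=np.nonzero(g[180:206,282:310]); print(len(u),u.mean()+282,v.mean()+180,u.min()+282,u.max()+282,v.min()+180,v.max()+180)
print("glass now",onz(b,((u.min()+u.max())/2+282,(v.min()+v.max())/2+180),p[2]+.003), onz(b,(u.mean()+282,v.mean()+180),p[2]+.003))
```

```text
p then [ 0.53600319 -0.0275813   0.2208    ] glass then [ 0.53556604 -0.02680917  0.2235    ]
[ 0.53672748 -0.0306342   0.18285673] [295.60075353 191.79936222]
131 295.70992366412213 192.0381679389313 289 302 187 197
glass now [ 0.53649493 -0.03001409  0.18585673] [ 0.53605769 -0.03023717  0.18585673]
```

>>> carry_out(
  rows=[
    [[0.15,0.05,0],[0,0,0],0.8],
    [[0.15,0.05,0.1],[0,0,0],0.8],
    [[0.15,0.05,0.2],[0,0,0],0.8],
    [[0.15,0.05,0.3],[0,0,0],0.8],
    [[0.15,0.05,0.35],[0,0,0],0.8],
    [[0.15,0.05,0.4],[0,0,0],0.8],
    [[0.15,0.05,0.4],[0,0,0],0.8],
  ],
)

```text
clock: 9.45
tool_pos: [0.5369, -0.0288, 0.1788]
eef_rot: [0.503, 0.865, 0.001, 0.0]
contact_force: [1.6, 0.1, 0.7]
opening: 0.397
finger_force: 10.0
```

Run:
```python
from plant import r
from h import *
goa(r,(.536,-.028,.175),30,4)
```

```text
pos [ 0.5369 -0.0288  0.1788] sd [0. 0. 0.] F [2.3 0.9 0.2] M [ 0.136 -0.601  0.003]
q [ 0.31  0.71 -0.57  1.88  0.57  0.72 -0.07] clk 9.65 open 0.398 shift [ 0.12 -0.04  0.38] turn [ 0.08  0.02 -0.34]
```

>>> carry_out(
  rows=[
    [[-0.02,0.05,0],[0,0,0],0.8],
    [[-0.02,0.05,0.1],[0,0,0],0.8],
    [[-0.02,0.05,0.15],[0,0,0],0.8],
    [[-0.02,0.05,0.15],[0,0,0],0.8],
    [[-0.02,0.05,0.15],[0,0,0],0.8],
  ],
)

```text
clock: 10.15
tool_pos: [0.537, -0.0289, 0.1771]
eef_rot: [0.503, 0.865, 0.0, 0.0]
contact_force: [2.6, 0.4, -0.2]
opening: 0.395
finger_force: 10.0
```

>>> carry_out(
  rows=[
    [[0,0,0.05],[0,0,0],0.8],
    [[0,0,0.1],[0,0,0],0.8],
    [[0,0,0.1],[0,0,0],0.8],
    [[0,0,0.1],[0,0,0],0.8],
  ],
)

```text
clock: 10.55
tool_pos: [0.537, -0.0289, 0.1762]
eef_rot: [0.503, 0.865, 0.0, 0.0]
contact_force: [2.5, 0.7, 0.8]
opening: 0.4
finger_force: 10.0
```

>>> carry_out(
  rows=[
    [[0,0,0.05],[0,0,0],0.8],
    [[0,0,0.05],[0,0,0],0.8],
    [[0,0,0.05],[0,0,0],0.8],
  ],
)

```text
clock: 10.85
tool_pos: [0.537, -0.0288, 0.1759]
eef_rot: [0.503, 0.865, 0.0, 0.0]
contact_force: [2.8, 0.6, 3.7]
opening: 0.394
finger_force: 10.0
```

>>> carry_out(
  rows=[
    [[0,0,0.05],[0,0,0],0.8],
    [[0,0,0.05],[0,0,0],0.8],
    [[0,0,0.05],[0,0,0],0.8],
  ],
)

```text
clock: 11.15
tool_pos: [0.537, -0.0288, 0.1757]
eef_rot: [0.503, 0.865, 0.0, 0.0]
contact_force: [1.2, 0.8, 7.0]
opening: 0.397
finger_force: 10.0
```

>>> carry_out(
  rows=[
    [[0,0,0.05],[0,0,0],0.8],
    [[0,0,0.05],[0,0,0],0.8],
    [[0,0,0.05],[0,0,0],0.8],
  ],
)

```text
clock: 11.45
tool_pos: [0.537, -0.0288, 0.1755]
eef_rot: [0.503, 0.865, 0.0, 0.001]
contact_force: [1.3, 0.7, 10.4]
opening: 0.398
finger_force: 10.2
```

>>> carry_out(
  rows=[
    [[0,0,-0.08],[0,0,0],0.8],
    [[0,0,-0.08],[0,0,0],0.62],
    [[0,0,-0.08],[0,0,0],0.59],
    [[0,0,-0.08],[0,0,0],0.57],
    [[0,0,-0.08],[0,0,0],0.54],
    [[0,0,-0.08],[0,0,0],0.5],
    [[0,0,-0.08],[0,0,0],0.45],
    [[0,0,-0.08],[0,0,0],0.45],
    [[0,0,-0.08],[0,0,0],0.45],
  ],
  newtons=5,
)

```text
clock: 12.35
tool_pos: [0.5319, -0.0318, 0.1751]
eef_rot: [0.503, 0.864, -0.005, -0.003]
contact_force: [-8.0, -3.2, 14.0]
opening: 0.55
finger_force: 7.3
```

>>> carry_out(
  rows=[
    [[0,0,-0.3],[0,0,0],0.45],
    [[0,0,-1],[0,0,0],0.45],
    [[0,0,-2.5],[0,0,0],0.4],
    [[0,0,-4.5],[0,0,0],0.2],
    [[0,0,-6],[0,0,0],0.1],
    [[0,0,-6],[0,0,0],0],
  ],
)

```text
clock: 12.95
tool_pos: [0.5377, -0.0288, 0.2369]
eef_rot: [0.503, 0.864, 0.001, 0.001]
contact_force: [0.6, 0.2, -0.5]
opening: 0.85
finger_force: 0.0
```

Run:
```python
from plant import r
from h import *
goa(r,(.457,-.274,.13),30,2)
b=r.snapshot("side"); o=(270,175); k=10
cv2.imwrite("pics/n1.png",cv2.resize(b["image"][175:228,270:322,::-1],None,fx=k,fy=k,interpolation=cv2.INTER_CUBIC))
```

```text
pos [ 0.5367 -0.0291  0.2354] sd [0.0003 0.0001 0.0004] F [ 0.06  0.27 -0.5 ] M [ 0.002 -0.077 -0.052]
q [ 0.35  0.64 -0.63  1.82  0.49  0.84 -0.  ] clk 13.05 open 0.94 shift [-17.34 -19.03  10.56] turn [-0.05 -0.01 -0.35]
```

View pics/n1.png

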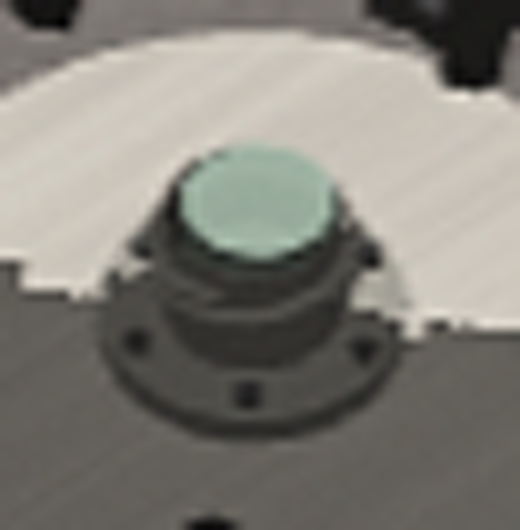

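The side view shows the glass seated flat in the neck: the ellipse is centred at about side pixel (295.2,194.5), with an aspect ratio of 0.73 as expected for a level disc. Next I'll pinch the nut across two pairs of flats to centre it.

>>> carry_out(
  rows=[
    [[-3,-3.4,0],[0,0,8],0],
    [[-6,-6.8,0],[0,0,16],0],
    [[-9,-10.2,0],[0,0,24],0],
    [[-12,-13.6,0],[0,0,32],0],
    [[-15,-17,2],[0,0,40],0],
    [[-17,-19.3,5],[0,0,48],0],
    [[-17,-19.3,9],[0,0,56],0],
    [[-17,-19.3,12],[0,0,59.6],0],
    [[-17,-19.3,14],[0,0,59.6],0],
    [[-17,-19.3,14],[0,0,59.6],0],
    [[-17,-19.3,14],[0,0,59.6],0],
  ],
)

```text
clock: 14.2
tool_pos: [0.4529, -0.2718, 0.095]
eef_rot: [0.866, 0.501, -0.0, -0.001]
contact_force: [0.4, -0.2, 0.4]
opening: 1.0
finger_force: 0.0
```

Run:
```python
from plant import r
from h import *
goa(r,(.455,-.2727,.008),-30,6)
```

```text
pos [ 0.4537 -0.2725  0.0963] sd [0.0001 0.0001 0.0002] F [0.16 0.06 0.42] M [-0.005 -0.052 -0.018]
q [ 0.59  0.8  -0.23  1.97  0.41  0.42 -0.47] clk 14.5 open 0.997 shift [0.04 0.1  8.83] turn [ 0.1  -0.01  0.05]
```

Down, pinch lightly, open, turn back 60°, pinch again.

>>> carry_out(
  rows=[
    [[0,0.1,4],[0,0,0],0],
    [[0,0.1,7],[0,0,0],0],
    [[0,0.1,8.5],[0,0,0],0.1],
    [[0,0.1,8.8],[0,0,0],0.2],
    [[0,0.1,8.8],[0,0,0],0.35],
    [[0,0.1,8.8],[0,0,0],0.4],
    [[0,0.1,8.8],[0,0,0],0.4],
    [[0,0.1,8.8],[0,0,0],0.4],
  ],
  newtons=10,
)

```text
clock: 15.3
tool_pos: [0.4543, -0.273, 0.0082]
eef_rot: [0.866, 0.5, 0.0, 0.0]
contact_force: [-0.1, -0.2, 1.1]
opening: 0.705
finger_force: 10.0
```

>>> carry_out(
  rows=[
    [[0,0,0],[0,0,0],0],
    [[0,0,0],[0,0,0],0],
    [[0,0,0],[0,0,-8],0],
    [[0,0,0],[0,0,-16],0],
    [[0,0,0],[0,0,-24],0],
    [[0,0,0],[0,0,-32],0],
    [[0,0,0],[0,0,-40],0],
    [[0,0,0],[0,0,-48],0],
    [[0,0,0],[0,0,-56],0],
    [[0,0,0],[0,0,-60],0],
    [[0,0,0.2],[0,0,-60],0],
    [[0,0,0.3],[0,0,-60],0.1],
  ],
)

```text
clock: 16.5
tool_pos: [0.454, -0.2728, 0.0043]
eef_rot: [0.5, 0.866, -0.0, 0.0]
contact_force: [-0.1, 0.0, 0.1]
opening: 0.931
finger_force: 0.0
```

>>> carry_out(
  rows=[
    [[0,0,0],[0,0,0],0.3],
    [[0,0,0],[0,0,0],0.4],
    [[0,0,0],[0,0,0],0.4],
    [[0,0,0],[0,0,0],0.4],
    [[0,0,0],[0,0,0],0.4],
  ],
  newtons=40,
)

```text
clock: 17.0
tool_pos: [0.4542, -0.2726, 0.0045]
eef_rot: [0.5, 0.866, 0.0, 0.0]
contact_force: [0.3, 0.3, -0.5]
opening: 0.696
finger_force: 40.0
```

Run:
```python
from plant import r
from h import *
goa(r,(.536,-.0285,.24),92,3)
```

```text
pos [ 0.4542 -0.2726  0.0045] sd [0. 0. 0.] F [ 0.45  0.61 -0.63] M [-0.002 -0.171 -0.01 ]
q [ 0.65  0.98 -0.32  1.98  0.91  0.34  0.1 ] clk 17.15 open 0.702 shift [ 17.03  19.32 -23.55] turn [ 1.000e-02  1.000e-02 -6.194e+01]
```

>>> carry_out(
  rows=[
    [[0,0,-3],[0,0,0],0.4],
    [[0,0,-8],[0,0,0],0.4],
    [[0,0,-13],[0,0,-4],0.4],
    [[0,0,-18],[0,0,-10],0.4],
    [[0,0,-22.5],[0,0,-18],0.4],
    [[3,3.4,-24],[0,0,-26],0.4],
    [[6,6.8,-24],[0,0,-34],0.4],
    [[9,10.2,-24],[0,0,-42],0.4],
    [[12,13.6,-24],[0,0,-50],0.4],
    [[15,17,-24],[0,0,-58],0.4],
    [[17.1,19.4,-24],[0,0,-62],0.4],
    [[17.1,19.4,-24],[0,0,-62],0.4],
  ],
)

```text
clock: 18.35
tool_pos: [0.537, -0.0215, 0.2448]
eef_rot: [-0.023, 1.0, 0.002, 0.001]
contact_force: [0.1, -0.3, -1.6]
opening: 0.705
finger_force: 40.0
```

>>> carry_out(
  rows=[
    [[0,0,0],[0,0,0],0.4],
    [[0,0,0],[0,0,0],0.4],
    [[0,0,0],[0,0,0],0.4],
  ],
)

```text
clock: 18.65
tool_pos: [0.5358, -0.0295, 0.2441]
eef_rot: [-0.017, 1.0, -0.001, -0.001]
contact_force: [-0.1, 0.6, -2.8]
opening: 0.703
finger_force: 40.0
```

Run:
```python
from plant import r
from h import *
goa(r,(.5365,-.0287,.19),92,3)
b=r.snapshot("side"); p=r.get_state()["tool_pos"]; c=proj(b,p+[0,0,.019]); k=9; o=(c-[28,24]).astype(int); print(p,c,o)
cv2.imwrite("pics/n2.png",cv2.resize(b["image"][o[1]:o[1]+60,o[0]:o[0]+56,::-1],None,fx=k,fy=k,interpolation=cv2.INTER_CUBIC))
```

```text
pos [ 0.536  -0.0289  0.2443] sd [0.0001 0.0002 0.0001] F [-0.38 -0.47 -2.32] M [ 0.096 -0.12   0.017]
q [ 0.52  0.72 -0.97  1.8   0.7   1.01  0.87] clk 18.8 open 0.702 shift [-0.05  0.02  5.43] turn [-0.04 -0.01 -0.04]
[ 0.53618555 -0.02838784  0.2444149 ] [295.28047199 168.08546885] [267 144]
```

View pics/n2.png

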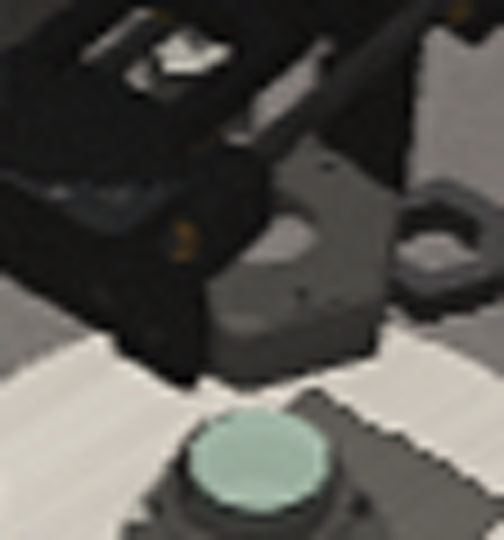

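The side view shows the nut gripped and level above the glass, with pips at crop (330,165) and (302,295). I'll check the nut's centre from them.

Run:
```python
from plant import r
from h import *
b=r.snapshot("side"); p=avg(r,3)
for uv,t in(((330,165),272),((302,295),152)):
    X=onz(b,(267+uv[0]/9-.5,144+uv[1]/9-.5),p[2]-.0045+.0235); t=np.radians(t); print(X,X[:2]-.025*np.array([np.cos(t),np.sin(t)]))
```

```text
pos [ 0.5363 -0.0278  0.2445] sd [0.     0.0001 0.    ] F [-0.21 -0.27 -2.56] M [ 0.111 -0.145  0.01 ]
[ 0.53576855 -0.05425938  0.26346391] [ 0.53489606 -0.02927461]
[ 0.51230074 -0.01628918  0.26346391] [ 0.53437443 -0.02802597]
```

>>> carry_out(
  rows=[
    [[-0.05,-0.05,2],[0,0,0],0.4],
    [[-0.05,-0.05,4],[0,0,0],0.4],
    [[-0.05,-0.05,5.5],[0,0,0],0.4],
    [[-0.05,-0.05,6.2],[0,0,0],0.4],
    [[-0.05,-0.05,6.4],[0,0,0],0.4],
    [[-0.05,-0.05,6.6],[0,0,0],0.4],
    [[-0.05,-0.05,6.8],[0,0,0],0.4],
    [[-0.05,-0.05,6.9],[0,0,0],0.4],
    [[-0.05,-0.05,7],[0,0,0],0.4],
    [[-0.05,-0.05,7],[0,0,0],0.4],
  ],
)

```text
clock: 20.05
tool_pos: [0.5369, -0.0281, 0.1745]
eef_rot: [-0.018, 1.0, -0.0, 0.0]
contact_force: [0.6, -1.0, -2.9]
opening: 0.7
finger_force: 40.0
```

Run:
```python
from plant import r
from h import *
avg(r,3)
```

```text
pos [ 0.5369 -0.028   0.1746] sd [0. 0. 0.] F [ 0.41  0.15 -2.39] M [ 0.095 -0.132  0.018]
```

>>> carry_out(
  rows=[
    [[0,0,0.1],[0,0,0],0.4],
    [[0,0,0.2],[0,0,0],0.4],
    [[0,0,0.3],[0,0,0],0.4],
    [[0,0,0.4],[0,0,0],0.4],
    [[0,0,0.4],[0,0,0],0.4],
  ],
)

```text
clock: 20.7
tool_pos: [0.5372, -0.0281, 0.1704]
eef_rot: [-0.018, 1.0, -0.0, 0.0]
contact_force: [0.8, -0.8, -3.0]
opening: 0.697
finger_force: 40.0
```

>>> carry_out(
  rows=[
    [[0,0,0.1],[0,0,0],0.4],
    [[0,0,0.2],[0,0,0],0.4],
    [[0,0,0.2],[0,0,0],0.4],
  ],
)

```text
clock: 21.0
tool_pos: [0.5372, -0.0281, 0.1685]
eef_rot: [-0.018, 1.0, -0.0, 0.0]
contact_force: [1.7, -0.7, -1.9]
opening: 0.701
finger_force: 40.0
```

>>> carry_out(
  rows=[
    [[0,0,0.1],[0,0,0],0.4],
    [[0,0,0.15],[0,0,0],0.4],
    [[0,0,0.15],[0,0,0],0.4],
  ],
)

```text
clock: 21.3
tool_pos: [0.5372, -0.028, 0.1681]
eef_rot: [-0.018, 1.0, -0.0, 0.001]
contact_force: [-1.7, -2.7, 8.4]
opening: 0.701
finger_force: 40.0
```

>>> carry_out(
  rows=[
    [[0,0,0.05],[0,0,0],0.4],
    [[0,0,0.1],[0,0,0],0.4],
    [[0,0,0.1],[0,0,0],0.4],
  ],
)

```text
clock: 21.6
tool_pos: [0.5372, -0.0281, 0.168]
eef_rot: [-0.018, 1.0, -0.001, 0.001]
contact_force: [-3.8, -2.7, 16.3]
opening: 0.697
finger_force: 40.0
```

>>> carry_out(
  rows=[
    [[0,0,-0.05],[0,0,4],0.4],
    [[0,0,-0.05],[0,0,8],0.4],
    [[0,0,-0.05],[0,0,8],0.4],
    [[0,0,-0.05],[0,0,8],0.4],
  ],
)

```text
clock: 22.0
tool_pos: [0.5379, -0.0274, 0.1678]
eef_rot: [0.052, 0.999, 0.0, 0.001]
contact_force: [0.7, -0.2, 7.9]
opening: 0.702
finger_force: 39.9
```

Run:
```python
from plant import r
from h import *
goa(r,(.5365,-.0287,.19),92,2)
```

```text
pos [ 0.5379 -0.0274  0.1677] sd [0. 0. 0.] F [-0.05 -0.89  7.5 ] M [-0.123 -0.244 -0.243]
q [ 0.45  0.8  -0.85  1.88  0.81  0.84  0.64] clk 22.1 open 0.7 shift [ 0.12 -0.15 -2.23] turn [ 0.03  0.16 -7.91]
```

>>> carry_out(
  rows=[
    [[0,0,0.02],[0,0,4],0.4],
    [[0,0,0.04],[0,0,8],0.4],
    [[0,0,0.04],[0,0,8],0.4],
  ],
)

```text
clock: 22.4
tool_pos: [0.5389, -0.0275, 0.1674]
eef_rot: [0.121, 0.993, 0.0, 0.002]
contact_force: [3.1, -0.4, 6.0]
opening: 0.698
finger_force: 40.0
```

Run:
```python
from plant import r
from h import *
avg(r,2)
```

```text
pos [ 0.5389 -0.0275  0.1674] sd [0. 0. 0.] F [ 3.17 -1.03  7.14] M [-0.298 -0.704  0.046]
```

>>> carry_out(
  rows=[
    [[0,0,0.02],[0,0,4],0.4],
    [[0,0,0.04],[0,0,8],0.4],
    [[0,0,0.04],[0,0,8],0.4],
  ],
)

```text
clock: 22.8
tool_pos: [0.539, -0.0277, 0.167]
eef_rot: [0.19, 0.982, 0.001, 0.002]
contact_force: [3.3, -2.0, 5.8]
opening: 0.701
finger_force: 40.0
```

Run:
```python
from plant import r
from h import *
avg(r,2)
```

```text
pos [ 0.539  -0.0277  0.167 ] sd [0. 0. 0.] F [ 2.78 -1.43  6.18] M [-0.361 -0.725  0.038]
```

>>> carry_out(
  rows=[
    [[0,0,0.03],[0,0,6],0.4],
    [[0,0,0.06],[0,0,12],0.4],
    [[0,0,0.06],[0,0,12],0.4],
  ],
)

```text
clock: 23.2
tool_pos: [0.5389, -0.0277, 0.1664]
eef_rot: [0.292, 0.956, 0.001, 0.002]
contact_force: [2.0, -1.8, 6.2]
opening: 0.702
finger_force: 40.0
```

Run:
```python
from plant import r
from h import *
avg(r,2)
```

```text
pos [ 0.5389 -0.0277  0.1664] sd [0. 0. 0.] F [ 3.39 -1.14  7.28] M [-0.335 -0.717 -0.001]
```

>>> carry_out(
  rows=[
    [[0,0,0.03],[0,0,6],0.4],
    [[0,0,0.06],[0,0,12],0.4],
    [[0,0,0.06],[0,0,12],0.4],
  ],
)

```text
clock: 23.6
tool_pos: [0.5386, -0.0278, 0.1658]
eef_rot: [0.391, 0.92, 0.001, 0.002]
contact_force: [2.0, -0.8, 8.5]
opening: 0.699
finger_force: 40.0
```

Run:
```python
from plant import r
from h import *
avg(r,2); print(r.get_state()["q"].round(2))
```

```text
pos [ 0.5385 -0.0278  0.1657] sd [0. 0. 0.] F [ 1.92 -1.5   7.34] M [-0.379 -0.485 -0.126]
[ 0.36  0.75 -0.66  1.89  0.68  0.74  0.07]
```

>>> carry_out(
  rows=[
    [[0,0,0.03],[0,0,6],0.4],
    [[0,0,0.06],[0,0,12],0.4],
    [[0,0,0.06],[0,0,12],0.4],
  ],
)

```text
clock: 24.0
tool_pos: [0.5384, -0.0273, 0.1652]
eef_rot: [0.485, 0.875, 0.001, 0.002]
contact_force: [1.7, -0.5, 7.2]
opening: 0.698
finger_force: 39.9
```

Run:
```python
from plant import r
from h import *
avg(r,4)
```

```text
pos [ 0.5384 -0.0273  0.1652] sd [0. 0. 0.] F [ 1.52 -0.53  8.27] M [-0.167 -0.421 -0.183]
```

>>> carry_out(
  rows=[
    [[0,0,0.03],[0,0,6],0.4],
    [[0,0,0.06],[0,0,12],0.4],
    [[0,0,0.06],[0,0,12],0.4],
  ],
)

```text
clock: 24.5
tool_pos: [0.5386, -0.0273, 0.1646]
eef_rot: [0.573, 0.819, 0.001, 0.002]
contact_force: [1.5, -0.2, 9.2]
opening: 0.702
finger_force: 40.0
```

Run:
```python
from plant import r
from h import *
avg(r,4); print(r.get_state()["q"].round(2))
```

```text
pos [ 0.5386 -0.0273  0.1646] sd [0. 0. 0.] F [ 1.64 -0.7   8.42] M [-0.193 -0.387 -0.133]
[ 0.29  0.73 -0.55  1.89  0.58  0.68 -0.26]
```

>>> carry_out(
  rows=[
    [[0,0,0.03],[0,0,6],0.4],
    [[0,0,0.06],[0,0,12],0.4],
    [[0,0,0.06],[0,0,12],0.4],
  ],
)

```text
clock: 25.0
tool_pos: [0.5389, -0.0274, 0.1645]
eef_rot: [0.656, 0.755, 0.002, 0.002]
contact_force: [1.4, -1.2, 11.9]
opening: 0.7
finger_force: 40.0
```

Run:
```python
from plant import r
from h import *
avg(r,4)
```

```text
pos [ 0.5389 -0.0274  0.1645] sd [0. 0. 0.] F [ 1.04 -1.47 11.77] M [-0.258 -0.255 -0.081]
```

>>> carry_out(
  rows=[
    [[0,0,0.03],[0,0,6],0.4],
    [[0,0,0.06],[0,0,12],0.4],
    [[0,0,0.06],[0,0,12],0.4],
  ],
)

```text
clock: 25.5
tool_pos: [0.539, -0.0275, 0.1643]
eef_rot: [0.731, 0.682, 0.002, 0.002]
contact_force: [0.1, -1.2, 14.7]
opening: 0.698
finger_force: 40.0
```

Run:
```python
from plant import r
from h import *
avg(r,4); print(r.get_state()["q"].round(2))
```

```text
pos [ 0.539  -0.0275  0.1643] sd [0. 0. 0.] F [ 0.3  -1.06 15.37] M [-0.292 -0.071 -0.105]
[ 0.22  0.71 -0.43  1.89  0.48  0.63 -0.57]
```

>>> carry_out(
  rows=[
    [[0,0,-0.1],[0,0,3],0.4],
    [[0,0,-0.2],[0,0,6],0.4],
    [[0,0,-0.2],[0,0,6],0.4],
  ],
)

```text
clock: 26.0
tool_pos: [0.5387, -0.0277, 0.1644]
eef_rot: [0.765, 0.644, 0.002, 0.001]
contact_force: [4.8, -1.1, -0.5]
opening: 0.699
finger_force: 40.0
```

Run:
```python
from plant import r
from h import *
goa(r,(.5365,-.0287,.19),-4,4)
```

```text
pos [ 0.5387 -0.0277  0.1644] sd [0. 0. 0.] F [ 5.24 -1.09 -0.87] M [-0.252 -1.043  0.136]
q [ 0.21  0.71 -0.4   1.89  0.45  0.63 -0.64] clk 26.2 open 0.697 shift [-0.13 -0.19 -2.56] turn [ 0.21 -0.07 -5.84]
```

>>> carry_out(
  rows=[
    [[0,0,0],[0,0,3],0.4],
    [[0,0,0],[0,0,6],0.4],
    [[0,0,0],[0,0,6],0.4],
  ],
)

```text
clock: 26.5
tool_pos: [0.5386, -0.0278, 0.1641]
eef_rot: [0.798, 0.603, 0.001, 0.001]
contact_force: [5.1, -2.0, -2.7]
opening: 0.701
finger_force: 40.0
```

Run:
```python
from plant import r
from h import *
goa(r,(.5365,-.0287,.19),-10,4)
```

```text
pos [ 0.5386 -0.0278  0.1641] sd [0. 0. 0.] F [ 5.6  -1.38 -2.34] M [-0.277 -1.081  0.167]
q [ 0.19  0.7  -0.37  1.9   0.42  0.62 -0.72] clk 26.7 open 0.698 shift [-0.14 -0.17 -2.59] turn [ 0.18 -0.08 -5.83]
```

>>> carry_out(
  rows=[
    [[0,0,0.02],[0,0,3],0.4],
    [[0,0,0.03],[0,0,6],0.4],
    [[0,0,0.03],[0,0,6],0.4],
  ],
)

```text
clock: 27.0
tool_pos: [0.5386, -0.0279, 0.1639]
eef_rot: [0.828, 0.56, 0.002, 0.001]
contact_force: [5.1, -1.4, -2.9]
opening: 0.699
finger_force: 40.0
```

Run:
```python
from plant import r
from h import *
avg(r,4)
```

```text
pos [ 0.5386 -0.0278  0.1639] sd [0. 0. 0.] F [ 5.28 -1.51 -2.15] M [-0.308 -1.014  0.163]
```

The nut has met the glass, the play is taken up and the turning got heavier. I estimate about 28 N on the glass, so I'll let go here.

>>> carry_out(
  rows=[
    [[0,0,0],[0,0,0],0.28],
    [[0,0,0],[0,0,0],0.2],
    [[0,0,0],[0,0,0],0.1],
    [[0,0,0],[0,0,0],0],
    [[0,0,0],[0,0,0],0],
    [[0,0,-1],[0,0,0],0],
    [[0,0,-3],[0,0,0],0],
    [[0,0,-6],[0,0,0],0],
    [[0,0,-10],[0,0,0],0],
    [[0,0,-10],[0,0,0],0],
  ],
)

```text
clock: 28.2
tool_pos: [0.5399, -0.0273, 0.2691]
eef_rot: [0.829, 0.56, 0.004, 0.003]
contact_force: [-0.3, 0.9, -0.3]
opening: 0.996
finger_force: 0.0
```

Run:
```python
from plant import r
from h import *
avg(r,2); s=r.snapshot("side"); k=10
cv2.imwrite("pics/n3.png",cv2.resize(s["image"][175:228,270:322,::-1],None,fx=k,fy=k,interpolation=cv2.INTER_CUBIC))
```

```text
pos [ 0.5378 -0.0279  0.2658] sd [0.0006 0.0002 0.0009] F [ 0.52 -0.17 -0.4 ] M [-0.083 -0.03  -0.067]
```

View pics/n3.png

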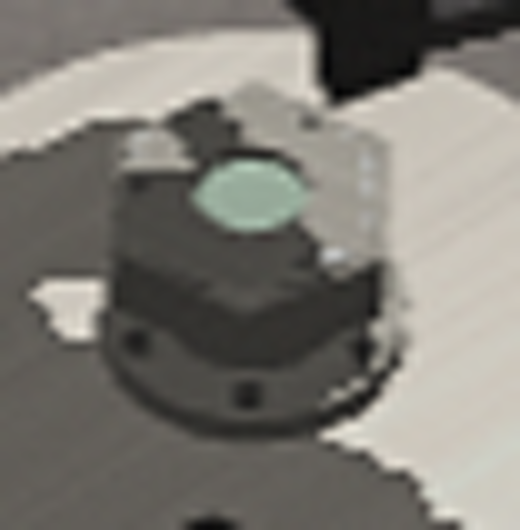

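The nut sits level on the neck with the glass filling its hole at crop (250,195), and the gripper is clear. Handing in.

```bash
python3 -c "
from plant import r
print(r.finish_job())"
```

```text
the job is handed in; nothing more can be done
None
```

The glass sits flat on the packing, the ring nut is screwed down until the turning got heavier, and the job was handed in at about 28 s; the load on the glass, about 25–30 N, is an estimate from turn angle and height, not a direct measurement.

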